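# Set the length stop and hold it at the mark

## Task

Wake and zero the length stop on its control box by pressing the yellow button and then the blue one, one at a time; do not press the red one. Then push the sliding leg out by its blue thumb plate, against its spring, until its pointer is on the red length mark, and while you hold it there slide the orange cam lever fully across to its closed end; the lever stays open until the leg is at the mark. Finish while still holding the leg at the mark with the lever closed, so that I can tighten the lock screw, and leave the other things on the bench where they are.

Things in the scene. Friction and masses are not known exactly. Their poses are not given: they have to be found in the camera images.
- stop_rail: fixed length stop: plywood foot 200x380 mm, aluminium rail 80 mm wide, 40 mm high, grey ledge with white scale on the robot's side. Origin under the rail's middle, on the bench; y: the way the leg slides out (roughly the robot's left); x: away from the robot. Over it keep fingertips above z = 62 mm: carriage top 52, lever's disc 59, guide collar 62 mm (160 to 176 mm in +y of the origin).
- leg (a joint): how far the leg has been pushed out along the rail's +y, m: 0 (where its spring keeps it) to 0.16. The spring pushes it back with 3 N at 0, rising to 5.4 N at 0.16, also when the lever is closed: nothing but the robot holds it out.
- leg_plate (a point): middle of the top edge of the blue upright thumb plate across the leg, 105 mm above the bench. Plate: 120 mm long (rail's x, 60 mm to either side of this point), 8 mm thick (rail's y), from z = 52 up to 105 mm. Push it on its -y face or take it between two fingers from above. At joint leg = 0 this point is at x = -15, y = -80 mm in the rail's frame. Axes as the rail's.
- leg_pointer (a point): tip of the leg's black pointer, 44 mm above the bench, over the scale on the robot's side: at x = -67 mm and y = 0 from point leg_plate (rail's axes), moving with the leg.
- length_mark: red length mark clipped over the scale, 26 mm (x) by 10 mm (y). Origin: middle of its underside; axes as the rail's. It stands 60 to 120 mm in +y from the pointer's starting place; the leg is at the mark when the pointer is within the mark's 10 mm width (rail's y).
- cam_lever (a joint): how far the cam lever has been slid across, m: 0 open to 0.035 closed, towards the rail's +x (away from the robot). It stays where it is left (friction about 2 N) and rides on the leg.
- lever_knob (a point): middle of the top of the cam lever's upright orange knob, 16 mm in diameter, z = 68 to 100 mm. Its axis runs 16 mm in -y of the middle of the thumb plate, 4 mm clear of the plate's -y face; when open it is 5 mm in +x of point leg_plate. So a finger on the -y face near the robot's end of the plate meets the knob when it slides along the plate in +x.
- control_box: grey control box, 100 mm (x) by 220 mm (y), 34 mm high, fixed; origin under its middle. Three round buttons stand in a row along its y, 65 mm apart, 12 mm from the middle towards the robot, in any order.
- button_yellow (a joint): how far the yellow button is pressed, m: 0 to 0.006; counts as pressed beyond 4 mm; fully down takes 5 N and it springs back.
- button_yellow_top (a point): middle of the top of the yellow button (to be pressed first), 28 mm in diameter, pressed straight down; 56 mm above the bench. Its black housing is 44 mm in diameter, top 10 mm below the button's.
- button_blue (a joint): how far the blue button is pressed, m: 0 to 0.006; counts as pressed beyond 4 mm; fully down takes 5 N and it springs back.
- button_blue_top (a point): middle of the top of the blue button (to be pressed second), 28 mm in diameter, pressed straight down; 56 mm above the bench. Its black housing is 44 mm in diameter, top 10 mm below the button's.
- button_red (a joint): how far the red button is pressed, m: 0 to 0.006; counts as pressed beyond 4 mm; fully down takes 5 N and it springs back.
- button_red_top (a point): middle of the top of the red button (not to be pressed), 28 mm in diameter, pressed straight down; 56 mm above the bench. Its black housing is 44 mm in diameter, top 10 mm below the button's.
- tape_measure: tape measure, 38x74x65 mm, loose; bystander. Origin under its middle.
- sanding_block: dark sanding block with a cork sole, 67x112x39 mm, loose; bystander. Origin under its middle.

How it is judged:
By the outcome, as a careful person would: the job done as asked, in the order asked, and still so for the second after the job is handed in, while the arm keeps its last pose, push and grip.
It also fails if it takes over 64 s, if anything falls off the work surface, if the arm or the gripper's body presses on something with over 40 N, if the wrist force passes 120 N, or if a joint passes its speed limit or range.

## Robot

A 6-joint arm with a two-finger parallel gripper is mounted at the origin on a cart in front of the work surface, level with it; the furniture and walls round the work are solid. World frame = base frame: x ahead of the robot, y to its left, z up, the work surface at z = 0. Lengths are in m, angles in rad, forces in N, time in s.
With the tool pointing down it reaches from about 0.2 to 0.875 m from the base axis. Payload 3.4 kg.
Tool frame: the origin (TCP) lies between the finger pads; the fingertips stand ahead of it and the grasp point (between the pads) lies 6 mm ahead of it (ctrl.tips_ahead is the z of the fingertips in the tool frame, in m); z points along the fingers, y is the line along which they close (so a half turn about z gives the same grasp; the last joint's range is limited). The gripper opens to 94 mm and grips with 3 to 60 N. Pads are 16 mm wide; open, the fingers measure 119 mm over their backs; the gripper's body (75 mm by 177 mm) begins 78 mm behind the grasp point.
Start: joints at [-1.238, 0.276, 1.505, -0, 1.361, -0.121], TCP at [0.252, -0.517, 0.208] pointing down, gripper open.
Joint ranges: [-2.89, 2.89], [-0.75, 2.08], [0.22, 2.7], [-1.18, 4.32], [0.11, 2.71], [-2.7, 2.7]. Speed limits (rad/s): [2.57, 2.57, 3.14, 3.14, 3.14, 3.14].

## Interface

Orientations are given as [roll, pitch, yaw] about the fixed x, y, z axes, in that order (R = Rz(yaw) Ry(pitch) Rx(roll)).
In Python, from bench import readout, vision, sign_off, ctrl gives the robot as it stands. The module is installed in compiled form; this text tells all that it offers.
- The arm moves only by the tool drive_tool, never from a script. Its argument "rows" is a list of rows, each a list of 2 entries, a list of its own where there are three numbers: the shift along the tool's x, y, z in m, then the turn, a rotation vector about the tool's x, y, z in rad. In form: [[[dx, dy, dz], [ax, ay, az]], ...]. A call has 1 to 8 rows; each row is the pose to reach, as a shift and turn from the pose commanded when the call began, along the tool's axes at that moment; what a row does not reach only later rows make up. A row lasts 1/8 s, in which the tool goes at most 62.5 mm and 10.7 degrees, less where a joint would pass 70% of its speed; a pose out of reach is approached as far as the arm can. A call with a gripper value outside its range is refused whole. "hand" is the finger opening in m, from 0 to 0.094, set as the call begins (left out, the last holds). The fingers move at their own pace and stop on an object; "grip_force" is the grip in N (left out, the last holds). Time passes only in rows, so rows that repeat a pose let the fingers close. It gives the time, the measured TCP pose, the force, the opening and the grip force at its end, in the units of the state.
- readout.state(): the state, without advancing time (a new reading comes with each control period).
- vision.read_camera(name): name is "scene" or "top" or "wrist"; returns (picture, depth): 420x560x3 uint8, red, green, blue; 420x560 float32, m along the optical axis (not along the pixel's ray), 0 where there is no reading.
- vision.calibration(name): a dict with "fx", "fy", "cx", "cy" (pixels), "rvec" (rotation vector, rad) and "tvec" (3), from world to camera coordinates, as OpenCV has them. Camera axes: x right, y down, z forward; pixel columns grow to the right and rows downward; lengths in m; the calibration is good to about 2 mm. A picture is of the moment at which its call begins: read the wrist's pose just before it. calibration takes no time and is no camera call; for the wrist camera it gives the pose at the moment of the call.
- sign_off(): hands the job in; it is judged then, once.
The state is a dict: "clock": time; "qpos": joint angles; "qvel": joint speeds; "tau": joint torques, N m; "position": TCP position; "orientation": TCP orientation; "wrist_force": force on the tool from outside, world axes, zero at the start; "moment": the same for the moment, N m; "grip_width": finger opening in m; "finger_force": force on a finger pad.
Only numpy, scipy, OpenCV 4.12 (cv2) and the standard library are available. Lean on these libraries where they do the work, as an engineer would, in place of code of your own. Each camera call takes 0.05 s, during which the arm holds its last target. There are 200 camera calls.

## Working session

There is one attempt and no reset: what is moved stays moved. The work goes in short steps, Python scripts to look and compute and a tool call to move; the robot and the scene stay as the last step left them, time stands still between calls to the robot, and variables do not carry over. Pictures are saved under pics/ and viewed, at most 12 in all, crops included, and the job is handed in when it is done.

Besides the shell and the picture viewer there is one more tool, called after ">>>" in YAML: its name, and indented under it one key for each argument. drive_tool: Moves the arm, as the interface text tells. Its arguments: {"type":"object","properties":{"rows":{"type":"array","items":{"type":"array"}},"hand":{"type":"number"},"grip_force":{"type":"number"}},"required":["rows"]}

```bash
mkdir -p pics; cat > h.py <<'E'
import numpy as np,cv2
from bench import readout,vision,sign_off,ctrl
def cal(n):
    c=vision.calibration(n);K=np.array([[c['fx'],0,c['cx']],[0,c['fy'],c['cy']],[0,0,1]]);R=cv2.Rodrigues(np.array(c['rvec'],float))[0];return K,R,np.array(c['tvec'],float).ravel()
def ray(n,u,v,c=None):
    K,R,t=c or cal(n);return -R.T@t,R.T@np.linalg.inv(K)@[u,v,1]
def atz(n,u,v,z,c=None):
    o,d=ray(n,u,v,c);return o+d*(z-o[2])/d[2]
def dep(n,u,v,D,c=None):
    o,d=ray(n,u,v,c);return o+d*D[int(round(v)),int(round(u))]
E
python3 - <<'E'
from h import *
s=readout.state();print(s['clock'],s['position'],s['orientation'],s['wrist_force'],ctrl.tips_ahead,s['grip_width'])
for n in('scene','top','wrist'):
    c=cal(n);p,D=vision.read_camera(n);np.savez(f'{n}0.npz',p=p,D=D,K=c[0],R=c[1],t=c[2]);print(n,-c[1].T@c[2])
    cv2.imwrite(f'pics/{n}0.png',cv2.resize(p[:,:,::-1],(800,600)))
E
```

```text
0.0 [ 0.25190276 -0.51628374  0.20704586] [-3.13986731e+00 -2.28508352e-04  4.53818878e-01] [ 0.64433939  0.55283819 -1.18032687] 0.025 0.09411229268479822
scene [-0.10262874  0.86228474  0.79730026]
top [ 0.53519537 -0.07867965  1.19788775]
wrist [ 0.32320098 -0.48039048  0.38384546]
```

View pics/top0.png

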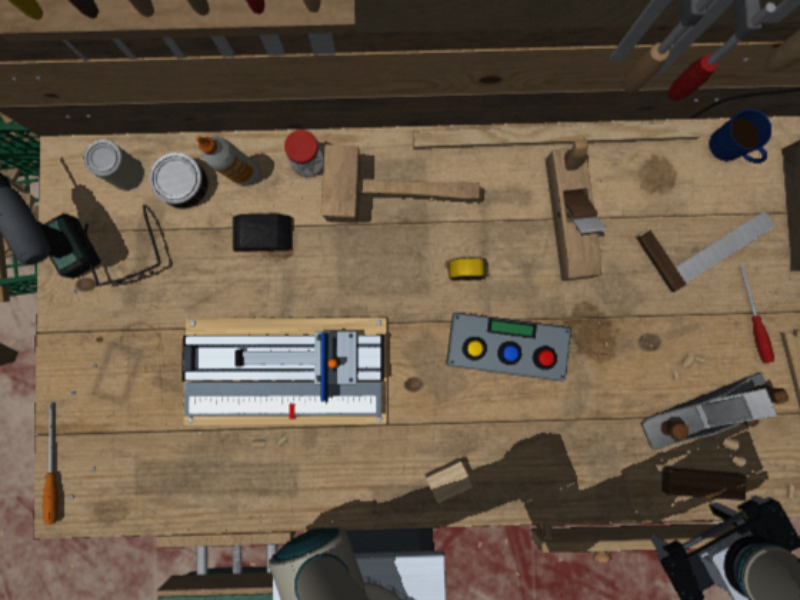

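View pics/scene0.png

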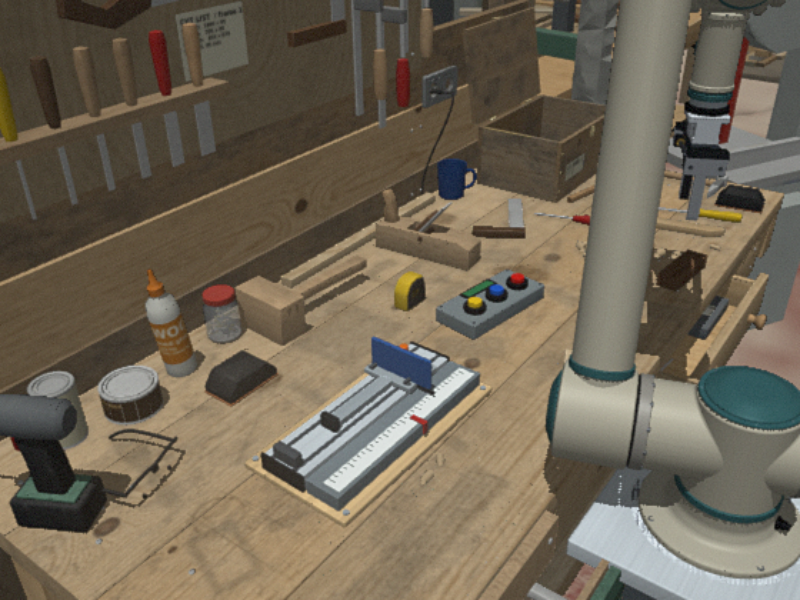

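The top view shows yellow at (475,348), blue (510,353), red (546,358), the plate from (325,333) to (324,400), the knob at (333,363) and the mark at (292,411). The scene view shows the same parts unobstructed. Next I measure these in both views.

```bash
python3 - <<'E'
from h import *
from scipy import ndimage as nd
ob={'yellow':((22,33),(465,338,485,358),(460,293,485,312)),'blue':((105,125),(499,341,521,365),(485,282,507,300)),'red':((-5,5),(535,347,558,369),(508,272,527,287)),'mark':((-5,5),(285,402,299,420),(405,408,432,435)),'knob':((5,16),(326,356,340,370),(395,340,415,356)),'plate':((105,125),(315,325,330,405),(368,336,436,388))}
Z=dict(yellow=.056,blue=.056,red=.056,mark=.03,knob=.1,plate=.105)
for k,(hr,*bx) in ob.items():
    rs=[]
    for n,b in zip(('top','scene'),bx):
        f=np.load(n+'0.npz');c=(f['K'],f['R'],f['t']);h=cv2.cvtColor(f['p'],cv2.COLOR_RGB2HSV_FULL).astype(int)
        H=h[...,0]*360/256/2;H[H>170]-=180
        m=(H>=hr[0])&(H<=hr[1])&(h[...,1]>120)&(h[...,2]>50)
        w=np.zeros_like(m);a=[int(x*.7) for x in b];w[a[1]:a[3]+1,a[0]:a[2]+1]=1;m&=w
        v,u=np.nonzero(m);P=np.array([dep(n,x,y,f['D'],c) for x,y in zip(u,v)])
        q=atz(n,u.mean(),v.mean(),Z[k],c)
        print(k,n,len(u),'px',u.mean().round(1),v.mean().round(1),'med',np.median(P,0).round(4),'top z',np.percentile(P[:,2],90).round(4),'atz',q.round(4), 'min/max',P.min(0).round(3),P.max(0).round(3))
        rs.append(ray(n,u.mean(),v.mean(),c))
    A=[];B=[]
    for o,d in rs:
        d=d/np.linalg.norm(d);M=np.eye(3)-np.outer(d,d);A.append(M);B.append(M@o)
    print('  tri',np.linalg.solve(sum(A),sum(B)).round(4))
f=np.load('top0.npz');p=f['p'][215:305,120:280,::-1]
cv2.imwrite('pics/crop.png',cv2.resize(p,(800,450),interpolation=cv2.INTER_CUBIC))
E
```

```text
yellow top 101 px 332.1 243.6 med [ 0.5296 -0.2224  0.0547] top z 0.0574 atz [ 0.5304 -0.2226  0.056 ] min/max [ 0.516 -0.237  0.04 ] [ 0.545 -0.209  0.06 ]
yellow scene 74 px 331.9 211.2 med [ 0.525  -0.2194  0.0546] top z 0.0577 atz [ 0.5238 -0.2168  0.056 ] min/max [ 0.514 -0.266  0.035] [ 0.559 -0.21   0.06 ]
  tri [ 0.5294 -0.224   0.0505]
blue top 106 px 357.1 247.0 med [ 0.5199 -0.2867  0.0545] top z 0.0573 atz [ 0.5199 -0.2868  0.056 ] min/max [ 0.507 -0.303  0.04 ] [ 0.535 -0.079  1.198]
blue scene 72 px 347.0 202.5 med [ 0.5162 -0.2839  0.0538] top z 0.0573 atz [ 0.5141 -0.2808  0.056 ] min/max [ 0.503 -0.329  0.033] [ 0.551 -0.274  0.059]
  tri [ 0.5191 -0.2882  0.0508]
red top 104 px 382.0 250.1 med [ 0.5102 -0.3508  0.0539] top z 0.0574 atz [ 0.5101 -0.3506  0.056 ] min/max [ 0.497 -0.366  0.041] [ 0.535 -0.079  1.198]
red scene 65 px 361.7 194.6 med [ 0.5039 -0.3471  0.0549] top z 0.0584 atz [ 0.5028 -0.3437  0.056 ] min/max [-0.103 -0.368  0.044] [0.52  0.862 0.797]
  tri [ 0.5088 -0.3528  0.0498]
mark top 32 px 203.9 287.7 med [0.4248 0.1116 0.0408] top z 0.0441 atz [
[... 188 characters left out ...]
6 0.022] [0.436 0.119 0.045]
  tri [0.4226 0.1113 0.0357]
knob top 40 px 232.2 254.0 med [0.5116 0.0315 0.0977] top z 0.1005 atz [0.5117 0.0311 0.1   ] min/max [0.503 0.024 0.055] [0.518 0.044 0.102]
knob scene 20 px 282.5 241.8 med [0.508  0.0309 0.1002] top z 0.1016 atz [0.508  0.0313 0.1   ] min/max [ 0.503 -0.094 -0.001] [0.605 0.038 0.104]
  tri [0.5105 0.0304 0.0986]
plate top 160 px 225.8 256.6 med [0.5047 0.0465 0.1027] top z 0.1059 atz [0.5057 0.0464 0.105 ] min/max [ 0.448 -0.079  0.094] [0.564 0.052 1.198]
plate scene 516 px 282.3 252.9 med [0.4926 0.0498 0.0864] top z 0.1038 atz [0.478  0.0732 0.105 ] min/max [-0.103  0.044  0.053] [0.56  0.862 0.797]
  tri [0.5019 0.0471 0.0804]
```

View pics/crop.png

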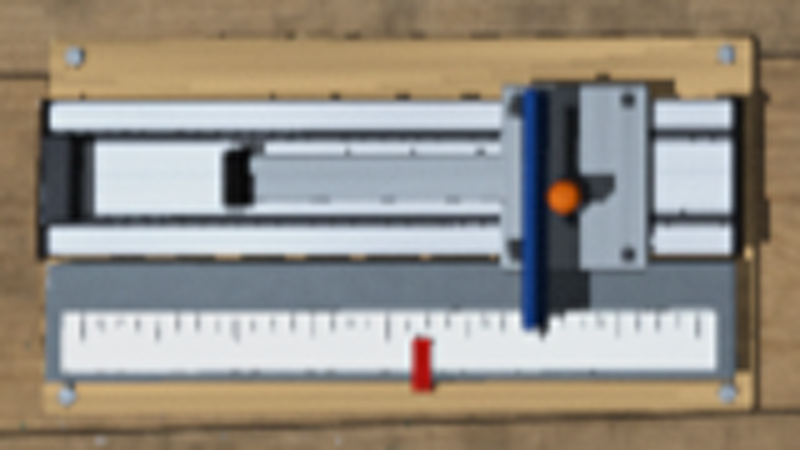

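The crop shows the pointer at about (540,332) px and the mark at (422,365). That makes the travel roughly 65 mm, within the stated 60–120 mm, and the rail yaw is near 0. I'm moving above yellow with the fingers closed and the tool yaw at 0.

>>> drive_tool:
  rows:
    - [[0.047, -0.018, 0.007], [0, 0, 0.057]]
    - [[0.094, -0.036, 0.014], [0, 0, 0.114]]
    - [[0.141, -0.054, 0.021], [0, 0, 0.17]]
    - [[0.189, -0.072, 0.028], [0, 0, 0.227]]
    - [[0.236, -0.09, 0.035], [0, 0, 0.284]]
    - [[0.283, -0.107, 0.042], [0, 0, 0.341]]
    - [[0.33, -0.125, 0.049], [0, 0, 0.397]]
    - [[0.377, -0.143, 0.057], [0, 0, 0.454]]
  hand: 0.0
  grip_force: 20

```text
clock: 1.15
position: [0.5292, -0.2217, 0.1505]
orientation: [3.141, 0.0, -0.002]
wrist_force: [0.3, -1.3, 0.5]
grip_width: 0.0172
finger_force: 0.0
```

>>> drive_tool:
  rows:
    - [[0, 0, 0.02], [0, 0, 0]]
    - [[0, 0, 0.035], [0, 0, 0]]
    - [[0, 0, 0.035], [0, 0, 0]]

```text
clock: 1.52
position: [0.5269, -0.2228, 0.1144]
orientation: [-3.14, 0.003, -0.001]
wrist_force: [0.4, -0.6, 0.1]
grip_width: 0.0003
finger_force: 0.0
```

```bash
python3 - <<'E'
from h import *
s=readout.state();print(s['clock'],s['position'],s['orientation'],s['wrist_force'],s['grip_width'])
c=cal('wrist');p,D=vision.read_camera('wrist');np.savez('wrist1.npz',p=p,D=D,K=c[0],R=c[1],t=c[2])
cv2.imwrite('pics/wrist1.png',cv2.resize(p[:,:,::-1],(800,600)))
E
```

```text
1.525 [ 0.52692884 -0.22283804  0.11442259] [-3.14010747e+00  3.01345425e-03 -7.70617591e-04] [ 0.4201701  -0.62885028  0.0700784 ] 0.0003296652416200029
```

View pics/wrist1.png

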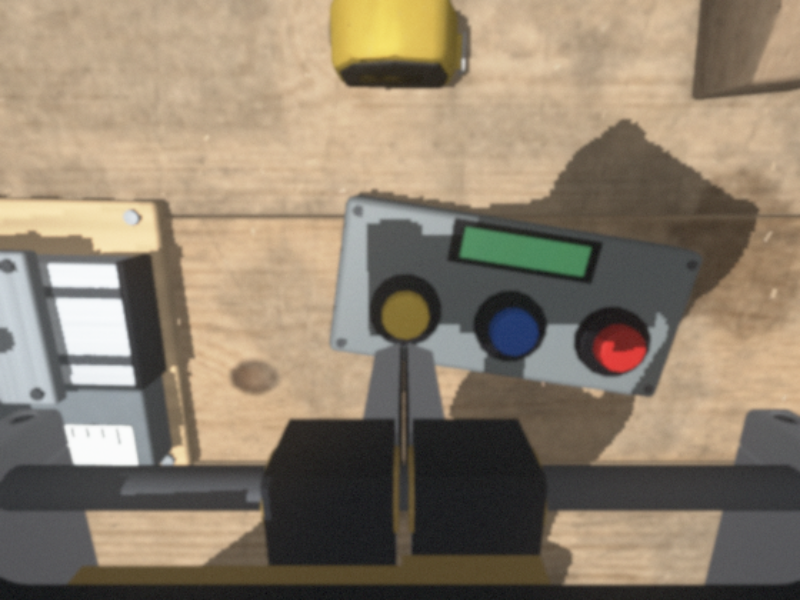

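The closed fingertips are at (405,345), below the yellow button at (405,314). Blue is at (514,331). I'll cross-check these positions.

```bash
python3 - <<'E'
from h import *
f=np.load('wrist1.npz');c=(f['K'],f['R'],f['t'])
for n,u,v in(('y',405,314),('b',514,331),('r',621,348)):print(n,atz('',u*.7,v*.7,.056,c).round(4),dep('',u*.7,v*.7,f['D'],c).round(4))
E
```

```text
y [ 0.5314 -0.2226  0.056 ] [ 0.5313 -0.2226  0.0555]
b [ 0.5211 -0.2858  0.056 ] [ 0.5211 -0.2858  0.056 ]
r [ 0.5105 -0.3492  0.056 ] [ 0.5103 -0.3495  0.0554]
```

>>> drive_tool:
  rows:
    - [[0.003, 0, 0.02], [0, 0, 0]]
    - [[0.003, 0, 0.034], [0, 0, 0]]
    - [[0.003, 0, 0.04], [0, 0, 0]]
    - [[0.003, 0, 0.04], [0, 0, 0]]

```text
clock: 2.08
position: [0.531, -0.2232, 0.0757]
orientation: [-3.141, 0.0, -0.001]
wrist_force: [-0.1, -0.2, 0.4]
grip_width: 0.0005
finger_force: 0.0
```

```bash
python3 - <<'E'
from h import *
s=readout.state();print(s['clock'],s['position'],s['orientation'],s['wrist_force'],s['grip_width'])
E
```

```text
2.075 [ 0.53095992 -0.22318978  0.07574028] [-3.14142395e+00  4.26728296e-04 -6.18785946e-04] [-0.13208351 -0.19803477  0.36895505] 0.0005031023187841624
```

>>> drive_tool:
  rows:
    - [[0, 0, 0.002], [0, 0, 0]]
    - [[0, 0, 0.002], [0, 0, 0]]

```text
clock: 2.33
position: [0.5314, -0.2231, 0.0742]
orientation: [3.141, -0.001, -0.0]
wrist_force: [0.3, -0.1, 1.7]
grip_width: 0.0007
finger_force: 0.0
```

```bash
python3 - <<'E'
from h import *
s=readout.state();print(s['position'],s['wrist_force'],s['moment'],s['tau'],ctrl.tips_ahead)
p,D=vision.read_camera('scene');p2,D=vision.read_camera('wrist')
a=cv2.resize(p[170:250,290:400,::-1],(400,300),interpolation=3);b=cv2.resize(p2[140:300,220:400,::-1],(400,300),interpolation=3)
cv2.imwrite('pics/p2.png',np.hstack([a,b]))
E
```

```text
[ 0.53144076 -0.22314619  0.07421727] [ 0.25980555 -0.1118033   1.6540709 ] [ 0.05903575 -0.02490945 -0.00856249] [-3.77893285e-02 -4.28815484e+01 -2.01393825e+01  4.17039427e-02
 -7.24983285e-02  9.80749587e-05] 0.025
```

View pics/p2.png

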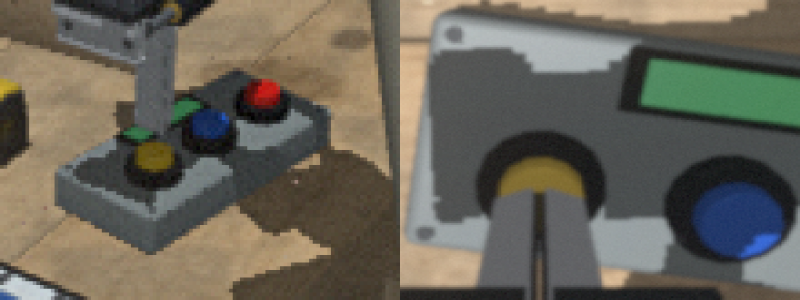

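The view shows the fingertip over the button's robot-side half and only just in contact (1.7 N). I'm pressing further in small steps.

>>> drive_tool:
  rows:
    - [[0.001, 0, 0.002], [0, 0, 0]]
    - [[0.001, 0, 0.003], [0, 0, 0]]
    - [[0.001, 0, 0.003], [0, 0, 0]]

```text
clock: 2.8
position: [0.5321, -0.2229, 0.0707]
orientation: [-3.142, 0.0, -0.0]
wrist_force: [0.6, 0.4, -0.5]
grip_width: 0.0006
finger_force: 0.0
```

>>> drive_tool:
  rows:
    - [[0, 0, 0.002], [0, 0, 0]]
    - [[0, 0, 0.002], [0, 0, 0]]
    - [[0, 0, 0.002], [0, 0, 0]]

```text
clock: 3.18
position: [0.5322, -0.223, 0.0688]
orientation: [3.142, 0.0, -0.0]
wrist_force: [0.3, -0.3, 0.3]
grip_width: 0.0002
finger_force: 0.0
```

```bash
python3 - <<'E'
from h import *
s=readout.state();print(s['position'],s['wrist_force'])
p,D=vision.read_camera('scene');c=cal('scene');p2,D2=vision.read_camera('wrist');c2=cal('wrist')
np.savez('s3.npz',p=p,D=D,K=c[0],R=c[1],t=c[2]);np.savez('w3.npz',p=p2,D=D2,K=c2[0],R=c2[1],t=c2[2])
a=cv2.resize(p[170:250,290:400,::-1],(400,300),interpolation=3);b=cv2.resize(p2[140:300,220:400,::-1],(400,300),interpolation=3)
cv2.imwrite('pics/p3.png',np.hstack([a,b]))
for u in(329,332,335):
  for v in(190,200,203,206,209,212):print(u,v,p[v,u],dep('',u,v,D,c).round(3))
# project expected tip corners and button
for n,(q) in dict(tip=s['position']-[0,0,.025],btn=[.5305,-.2225,.056]).items():
  for cc in(c,c2):
    x=cc[0]@(cc[1]@q+cc[2]);print(n,(x[:2]/x[2]).round(1))
E
```

```text
[ 0.53222594 -0.22303922  0.06884427] [ 0.27533349 -0.29328532  0.30501529]
329 190 [94 96 95] [ 0.533 -0.213  0.12 ]
329 200 [93 96 98] [ 0.531 -0.211  0.091]
329 203 [91 94 95] [ 0.528 -0.207  0.085]
329 206 [ 56 100  75] [ 0.563 -0.267  0.035]
329 209 [104  88  24] [ 0.537 -0.224  0.055]
329 212 [103  86  21] [ 0.529 -0.211  0.054]
332 190 [84 83 89] [ 0.525 -0.214  0.122]
332 200 [ 95  97 100] [ 0.524 -0.215  0.092]
332 203 [89 93 97] [ 0.521 -0.211  0.085]
332 206 [84 89 92] [ 0.525 -0.218  0.072]
332 209 [102  87  24] [ 0.529 -0.226  0.057]
332 212 [116  92  33] [ 0.521 -0.213  0.057]
335 190 [75 79 82] [ 0.526 -0.232  0.114]
335 200 [93 91 95] [ 0.52  -0.225  0.088]
335 203 [94 92 96] [ 0.521 -0.227  0.077]
335 206 [73 77 81] [ 0.519 -0.224  0.07 ]
335 209 [104  87  26] [ 0.524 -0.234  0.054]
335 212 [149 121  23] [ 0.516 -0.22   0.055]
tip [330.3 213.2]
tip [283.8 240.1]
btn [330.9 209.6]
btn [283.1 249.1]
```

View pics/p3.png

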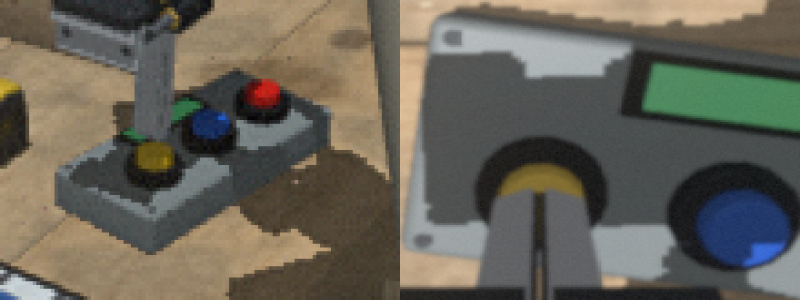

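The scene depth puts the visible fingertip near z≈0.068, still above the button (0.056). So the tips sit higher than tips_ahead suggests. I'm descending to contact, watching the force.

>>> drive_tool:
  rows:
    - [[0, 0, 0.003], [0, 0, 0]]
    - [[0, 0, 0.006], [0, 0, 0]]
    - [[0, 0, 0.006], [0, 0, 0]]

```text
clock: 3.65
position: [0.5319, -0.2229, 0.0624]
orientation: [-3.141, 0.001, -0.0]
wrist_force: [-0.5, 0.6, 0.1]
grip_width: 0.0011
finger_force: 0.0
```

>>> drive_tool:
  rows:
    - [[0, 0, 0.002], [0, 0, 0]]
    - [[0, 0, 0.003], [0, 0, 0]]
    - [[0, 0, 0.003], [0, 0, 0]]

```text
clock: 4.03
position: [0.5322, -0.223, 0.0598]
orientation: [-3.142, 0.0, -0.0]
wrist_force: [0.6, 0.4, 0.2]
grip_width: 0.0009
finger_force: 0.0
```

>>> drive_tool:
  rows:
    - [[0, 0, 0.002], [0, 0, 0]]
    - [[0, 0, 0.003], [0, 0, 0]]
    - [[0, 0, 0.003], [0, 0, 0]]

```text
clock: 4.4
position: [0.5324, -0.2232, 0.0571]
orientation: [3.141, -0.001, -0.0]
wrist_force: [0.5, 0.8, 2.3]
grip_width: 0.0006
finger_force: 1.1
```

>>> drive_tool:
  rows:
    - [[0, 0, 0.002], [0, 0, 0]]
    - [[0, 0, 0.003], [0, 0, 0]]
    - [[0, 0, 0.003], [0, 0, 0]]

```text
clock: 4.78
position: [0.5325, -0.2232, 0.0541]
orientation: [3.141, -0.001, -0.0]
wrist_force: [-1.1, 0.8, 4.3]
grip_width: 0.0001
finger_force: 2.0
```

Contact started near TCP z≈0.0593, so the tips are only about 3.5 mm ahead of the reported TCP. I'm pressing to the bottom and then lifting.

>>> drive_tool:
  rows:
    - [[0, 0, 0.0015], [0, 0, 0]]
    - [[0, 0, 0.002], [0, 0, 0]]
    - [[0, 0, 0.002], [0, 0, 0]]

```text
clock: 5.15
position: [0.5325, -0.2232, 0.0526]
orientation: [3.141, -0.001, -0.0]
wrist_force: [-0.2, 0.8, 7.3]
grip_width: 0.0001
finger_force: 4.0
```

>>> drive_tool:
  rows:
    - [[0, 0, -0.015], [0, 0, 0]]
    - [[0, 0, -0.03], [0, 0, 0]]
    - [[-0.005, 0.03, -0.03], [0, 0, 0]]
    - [[-0.011, 0.064, -0.03], [0, 0, 0]]
    - [[-0.011, 0.064, -0.02], [0, 0, 0]]
    - [[-0.011, 0.064, -0.015], [0, 0, 0]]
    - [[-0.011, 0.064, -0.015], [0, 0, 0]]

```text
clock: 6.02
position: [0.5207, -0.2855, 0.0661]
orientation: [-3.14, 0.002, 0.001]
wrist_force: [-0.1, -0.2, -0.3]
grip_width: 0.0007
finger_force: 0.0
```

```bash
python3 - <<'E'
from h import *
s=readout.state();print(s['position'],s['wrist_force'])
p,D=vision.read_camera('scene');p2,D2=vision.read_camera('wrist')
a=cv2.resize(p[170:250,290:400,::-1],(400,300),interpolation=3);b=cv2.resize(p2[140:300,220:400,::-1],(400,300),interpolation=3)
cv2.imwrite('pics/p4.png',np.hstack([a,b]))
E
```

```text
[ 0.5206707  -0.2855439   0.06612249] [-0.05961036 -0.17374677 -0.26992199]
```

View pics/p4.png

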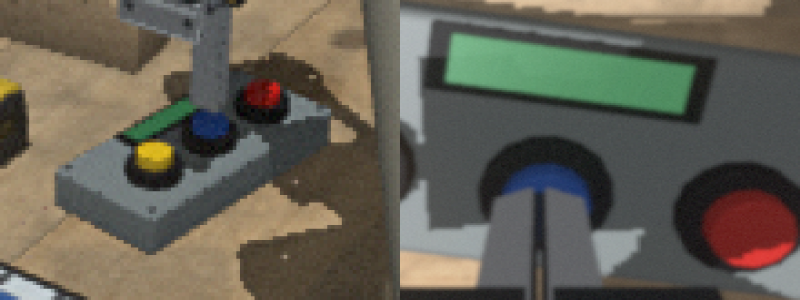

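The fingers are over blue and clear of red; yellow reached its stop (7.3 N). I'm pressing blue the same way.

>>> drive_tool:
  rows:
    - [[0, 0, 0.006], [0, 0, 0]]
    - [[0, 0, 0.012], [0, 0, 0]]
    - [[0, 0, 0.0152], [0, 0, 0]]
    - [[0, 0, 0.0152], [0, 0, 0]]
    - [[0, 0, 0.0152], [0, 0, 0]]

```text
clock: 6.75
position: [0.5216, -0.2868, 0.0526]
orientation: [-3.142, -0.001, -0.0]
wrist_force: [0.3, 1.9, 5.9]
grip_width: 0.0003
finger_force: 3.5
```

>>> drive_tool:
  rows:
    - [[0, 0, -0.03], [0, 0, 0]]
    - [[0, 0, -0.08], [0, 0, 0]]
    - [[-0.01, -0.05, -0.1], [0, 0, 0]]
    - [[-0.02, -0.1, -0.1], [0, 0, 0]]
    - [[-0.03, -0.155, -0.1], [0, 0, 0]]
    - [[-0.04, -0.21, -0.1], [0, 0, 0]]
    - [[-0.05, -0.26, -0.1], [0, 0, 0]]
    - [[-0.056, -0.297, -0.1], [0, 0, 0]]

```text
clock: 7.75
position: [0.4641, 0.0118, 0.1514]
orientation: [-3.142, 0.001, 0.001]
wrist_force: [0.4, -0.2, 0.4]
grip_width: 0.0004
finger_force: 0.0
```

>>> drive_tool:
  rows:
    - [[0, 0, 0.02], [0, 0, 0]]
    - [[0, 0, 0.05], [0, 0, 0]]
    - [[0, 0, 0.07], [0, 0, 0]]
    - [[0, 0, 0.076], [0, 0, 0]]
    - [[0, 0, 0.076], [0, 0, 0]]

```text
clock: 8.38
position: [0.4653, 0.0099, 0.0756]
orientation: [3.142, 0.0, -0.0]
wrist_force: [-0.8, 1.3, 0.0]
grip_width: 0.0005
finger_force: 0.0
```

```bash
python3 - <<'E'
from h import *
s=readout.state();print(s['clock'],s['position'],s['wrist_force'])
p2,D2=vision.read_camera('wrist');c=cal('wrist');np.savez('w5.npz',p=p2,D=D2,K=c[0],R=c[1],t=c[2])
p,D=vision.read_camera('scene')
cv2.imwrite('pics/p5.png',np.hstack([cv2.resize(p2[:,:,::-1],(480,360)),cv2.resize(p[220:340,180:340,::-1],(320,360)[:2],interpolation=3)]))
E
```

```text
8.375 [0.4652543  0.00987353 0.0755573 ] [-0.78082614  1.286998    0.0206829 ]
```

View pics/p5.png

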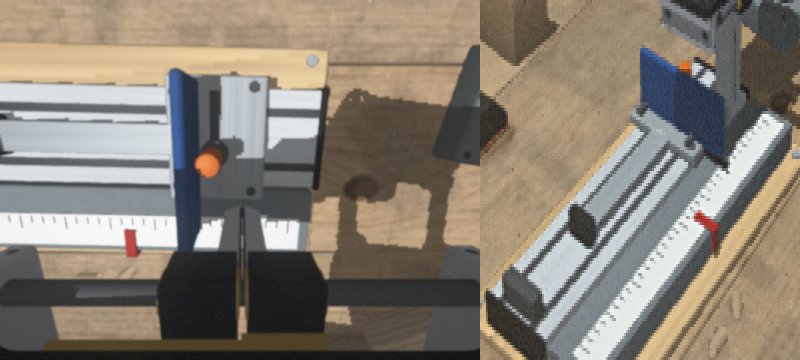

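The fingers are on the plate's -y side near its robot end, with the knob at (207,165) ahead of them. I'm pushing the leg most of the way.

>>> drive_tool:
  rows:
    - [[0, -0.012, 0], [0, 0, 0]]
    - [[0, -0.022, 0], [0, 0, 0]]
    - [[0, -0.034, 0], [0, 0, 0]]
    - [[0, -0.046, 0], [0, 0, 0]]
    - [[0, -0.058, 0], [0, 0, 0]]
    - [[0, -0.068, 0], [0, 0, 0]]
    - [[0, -0.074, 0], [0, 0, 0]]
    - [[0, -0.074, 0], [0, 0, 0]]

```text
clock: 9.48
position: [0.4652, 0.0846, 0.0755]
orientation: [-3.141, 0.0, 0.0]
wrist_force: [2.4, -3.2, 0.3]
grip_width: 0.0006
finger_force: 1.7
```

```bash
cat > look.py <<'E'
from h import *
import sys
s=readout.state();print(s['clock'],s['position'],s['wrist_force'])
p,D=vision.read_camera('top');c=cal('top');p2,D2=vision.read_camera('wrist');c2=cal('wrist')
h=cv2.cvtColor(p2,cv2.COLOR_RGB2HSV).astype(int)
for n,im,cc in(('top',p,c),('wrist',p2,c2)):
    h=cv2.cvtColor(im,cv2.COLOR_RGB2HSV).astype(int);V,U=np.mgrid[:420,:560]
    W=atz('',0,0,.042,cc);K,R,t=cc
    d=np.stack([(U-K[0,2])/K[0,0],(V-K[1,2])/K[1,1],np.ones_like(U)],-1)@R;o=-R.T@t
    for nm,z,m in(('mark',.042,((h[...,0]<5)|(h[...,0]>174))&(h[...,1]>150)),('plate',.105,(h[...,0]>105)&(h[...,0]<125)&(h[...,1]>120)),('knob',.1,(h[...,0]>5)&(h[...,0]<14)&(h[...,1]>190)&(h[...,2]>120))):
        P=o+d*((z-o[2])/d[...,2:]);m=m&(P[...,0]>.39)&(P[...,0]<.62)&(P[...,1]>0)&(P[...,1]<.25)
        if m.sum()>3:
            q=P[m];print(n,nm,m.sum(),q.mean(0).round(4),np.percentile(q,5,0).round(4)[:2],np.percentile(q,95,0).round(4)[:2])
if len(sys.argv)>1:
    cv2.imwrite(sys.argv[1],np.hstack([cv2.resize(p2[:,:,::-1],(400,300)),cv2.resize(p[215:305,120:240,::-1],(400,300),interpolation=3)]))
E
python3 look.py pics/p6.png
```

```text
9.475 [0.46518291 0.08455193 0.07553135] [ 2.42728086 -3.15753609  0.33805696]
top plate 151 [0.5334 0.0963 0.105 ] [0.5014 0.0896] [0.5626 0.1023]
top knob 26 [0.5132 0.0844 0.1   ] [0.5081 0.0785] [0.5181 0.0902]
wrist mark 68 [0.427  0.1154 0.042 ] [0.419  0.1144] [0.4369 0.1167]
wrist plate 2467 [0.5249 0.0999 0.105 ] [0.4804 0.0965] [0.5606 0.1032]
```

View pics/p6.png

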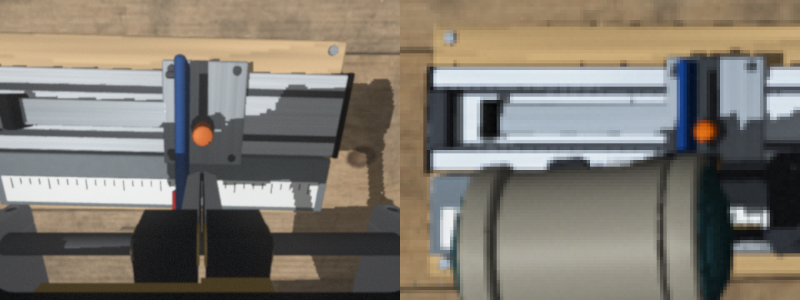

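The leg is out about 53 mm and needs about 12.5 mm more. I push that now and start sliding towards the knob.

>>> drive_tool:
  rows:
    - [[0, -0.006, 0], [0, 0, 0]]
    - [[0, -0.0105, 0], [0, 0, 0]]
    - [[0, -0.0125, 0], [0, 0, 0]]
    - [[0, -0.0125, 0], [0, 0, 0]]
    - [[0, -0.0125, 0], [0, 0, 0]]

```text
clock: 10.2
position: [0.4652, 0.0964, 0.0755]
orientation: [-3.142, 0.0, -0.0]
wrist_force: [1.1, -4.4, -0.3]
grip_width: 0.0007
finger_force: 1.8
```

```bash
python3 look.py; python3 - <<'E'
from h import *
p,D=vision.read_camera('scene');p2,D=vision.read_camera('wrist')
cv2.imwrite('pics/p7.png',np.hstack([cv2.resize(p[265:325,235:325,::-1],(450,300),interpolation=3),cv2.resize(p2[180:300,180:320,::-1],(350,300),interpolation=3)]))
E
```

```text
10.2 [0.46520204 0.09640341 0.07553942] [ 1.14857416 -4.43772934 -0.29704395]
top plate 148 [0.5342 0.1076 0.105 ] [0.5039 0.1017] [0.5629 0.1144]
top knob 27 [0.5133 0.0957 0.1   ] [0.5083 0.0908] [0.5184 0.1008]
wrist plate 2493 [0.5251 0.1121 0.105 ] [0.4821 0.1087] [0.5607 0.1154]
```

View pics/p7.png

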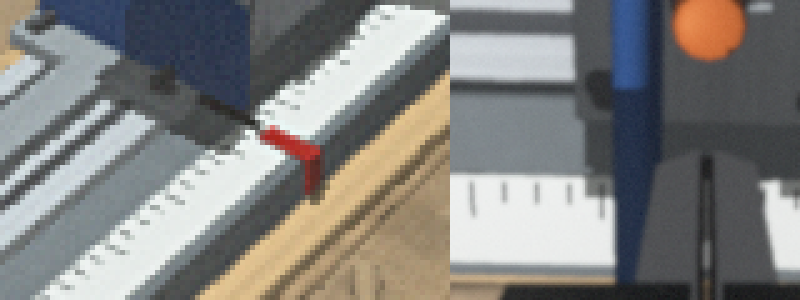

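The black pointer points at the middle of the red mark's end at (262,130), so the leg is at the mark. I'm sliding +x to push the lever.

>>> drive_tool:
  rows:
    - [[0.01, 0, 0], [0, 0, 0]]
    - [[0.02, 0, 0], [0, 0, 0]]
    - [[0.028, 0, 0], [0, 0, 0]]
    - [[0.036, 0, 0], [0, 0, 0]]
    - [[0.044, 0, 0], [0, 0, 0]]
    - [[0.052, 0, 0], [0, 0, 0]]
    - [[0.058, 0, 0], [0, 0, 0]]
    - [[0.058, 0, 0], [0, 0, 0]]

```text
clock: 11.4
position: [0.5204, 0.0961, 0.0746]
orientation: [3.141, 0.007, -0.0]
wrist_force: [-4.3, -3.6, 0.2]
grip_width: 0.0006
finger_force: 3.0
```

```bash
python3 look.py
```

```text
11.4 [0.52042419 0.09608477 0.07455938] [-4.33183564 -3.57835783  0.23202609]
top mark 10 [0.4259 0.1089 0.042 ] [0.4156 0.1087] [0.4363 0.109 ]
wrist plate 1208 [0.5436 0.1127 0.105 ] [0.517  0.1087] [0.5645 0.1159]
```

>>> drive_tool:
  rows:
    - [[0.004, 0, 0], [0, 0, 0]]
    - [[0.008, 0, 0], [0, 0, 0]]
    - [[0.01, 0, 0], [0, 0, 0]]
    - [[0.01, 0, 0], [0, 0, 0]]

```text
clock: 12.0
position: [0.5295, 0.0961, 0.0745]
orientation: [3.141, 0.009, 0.0]
wrist_force: [-5.0, -4.4, 1.6]
grip_width: 0.0004
finger_force: 3.5
```

>>> drive_tool:
  rows:
    - [[0.003, 0, 0], [0, 0, 0]]
    - [[0.004, 0, 0], [0, 0, 0]]
    - [[0.004, 0, 0], [0, 0, 0]]

```text
clock: 12.38
position: [0.5298, 0.0962, 0.0745]
orientation: [3.141, 0.016, 0.0]
wrist_force: [-9.6, -4.1, 6.7]
grip_width: 0.0003
finger_force: 6.8
```

```bash
python3 look.py pics/p8.png;python3 - <<'E'
from h import *
p,D=vision.read_camera('scene');c=cal('scene');i=cv2.imread('pics/p8.png')
np.savez('s8.npz',p=p,D=D,K=c[0],R=c[1],t=c[2])
cv2.imwrite('pics/p8.png',np.vstack([i[:,:],np.hstack([cv2.resize(p[265:325,235:325,::-1],(400,300),interpolation=3),cv2.resize(p[200:300,200:340,::-1],(400,300),interpolation=3)])]))
E
```

```text
12.375 [0.52976026 0.09617953 0.07447166] [-9.59081546 -4.08770388  6.71459757]
top mark 20 [0.426  0.1102 0.042 ] [0.4145 0.1087] [0.4375 0.1116]
wrist plate 798 [0.5473 0.1129 0.105 ] [0.5265 0.1093] [0.5648 0.1159]
```

View pics/p8.png

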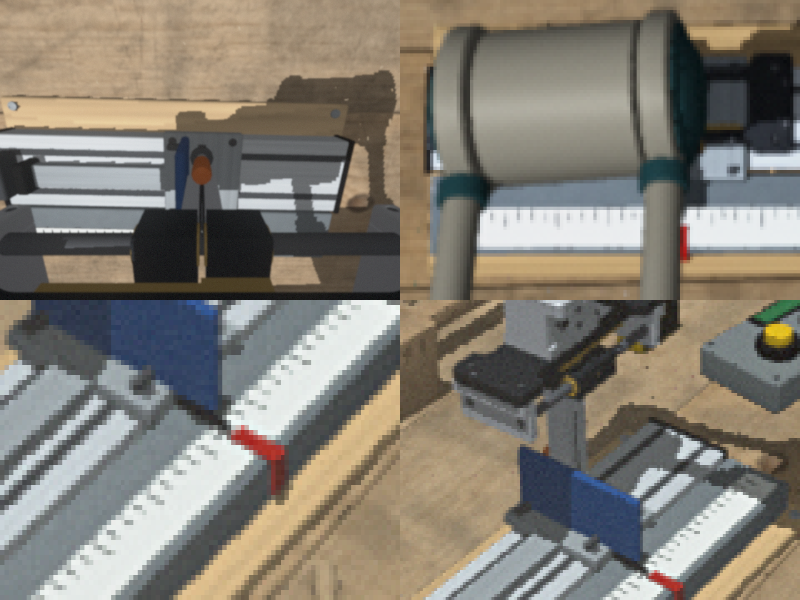

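The stop was reached: x stalled at 0.530 while the force rose to 9.6 N. The pointer still meets the mark's end at (232,432), and the knob is at about (202,165) in the wrist view. I'll check how far the knob travelled.

```bash
python3 - <<'E'
from h import *
s=readout.state();print(s['clock'],s['position'],s['wrist_force'])
p,D=vision.read_camera('wrist');c=cal('wrist')
h=cv2.cvtColor(p,cv2.COLOR_RGB2HSV).astype(int)
m=(h[...,0]>3)&(h[...,0]<16)&(h[...,1]>140);m[:195]=0;m[270:]=0;m[:,:260]=0;m[:,305:]=0
v,u=np.nonzero(m);P=np.array([dep('',a,b,D,c) for a,b in zip(u,v)])
t=P[P[:,2]>.093];print(len(P),len(t),u.mean(),v.mean(),t.mean(0).round(4),t.min(0).round(4),t.max(0).round(4),np.percentile(P,[2,50,98],0).round(3))
cv2.imwrite('pics/p9.png',cv2.resize(p[180:280,220:340,::-1],(600,500),interpolation=3))
E
```

```text
12.525 [0.52978642 0.09618399 0.0744825 ] [-9.47791471 -3.34452447  7.11710276]
809 612 281.9233621755253 238.52286773794808 [0.5487 0.0975 0.1   ] [0.5378 0.0905 0.0931] [0.6118 0.1047 0.2499] [[0.541 0.091 0.077]
 [0.551 0.098 0.099]
 [0.554 0.104 0.101]]
```

View pics/p9.png

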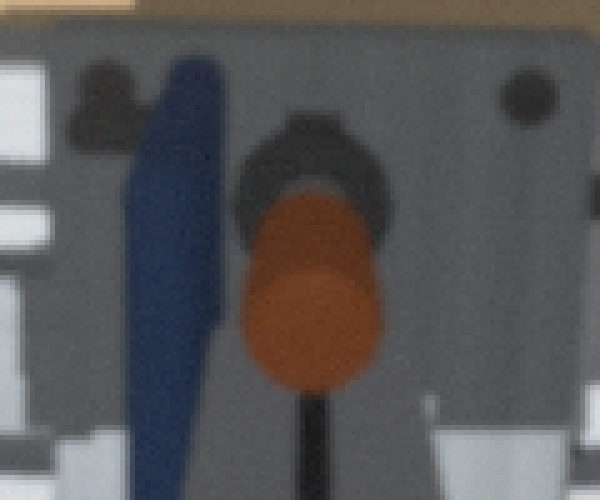

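The knob top is now at x≈0.548 against 0.513 when open, which is the full 35 mm. The interlock let the lever close, and the leg is held at the mark. I'm handing in.

```bash
python3 -c "
from bench import sign_off
print(sign_off())"
```

```text
the job is handed in; nothing more can be done
None
```

The job is handed in: I pressed yellow then blue and left red alone; the arm is holding the leg at the red mark with the cam lever at its closed end, and it touched nothing else on the bench.

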